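Show the gas meter to the inspection camera

ROBOT

A 6-joint arm with a two-finger parallel gripper is mounted at the origin on a cart in front of the work surface, level with it; the furniture and walls round the work are solid. World frame = base frame: x ahead of the robot, y to its left, z up, the work surface at z = 0. Lengths are in m, angles in rad, forces in N, time in s.
With the tool pointing down it reaches from about 0.35 to 0.875 m from the base axis. Payload 15.5 kg.
Tool frame: the origin (TCP) lies midway between the tips of the shut fingers; the grasp point (between the pads) lies 19 mm behind it; z points along the fingers, y is the line along which they close (so a half turn about z gives the same grasp; the last joint's range is limited). The gripper opens to 85 mm and grips with 20 to 120 N. Pads are 22 mm wide; open, the fingers measure 114 mm over their backs; the gripper's body (76 mm by 85 mm) begins 54 mm behind the grasp point. The pads swing forward as they close: fully open they stand 13 mm farther back than shut.
Start: joints at [-1.331, 0.494, 1.345, -0, 1.302, -0.096], TCP at [0.205, -0.59, 0.231] pointing down, gripper open.
Joint ranges: [-2.91, 2.91], [-0.82, 2.16], [0.22, 2.67], [-1.22, 4.37], [0.12, 2.79], [-3.08, 3.08]. Speed limits (rad/s): [1.89, 1.89, 2.57, 3.01, 3.01, 3.01].

INTERFACE

Orientations are given as a unit quaternion [w, x, y, z].
In Python, from station import arm gives the robot as it stands. The module is installed in compiled form; this text tells all that it offers.
- The arm moves only by the tool drive_tool, never from a script. Its argument "motion" is a list of rows, each an object with "gripper": the finger opening in mm, from 0 to 85.4; "delta_pos": the shift along the tool's x, y, z in mm, a list of three; "roll": the turn about the tool's z in degrees. In form: [{"gripper": gripper, "delta_pos": [x, y, z], "roll": roll}, ...]. A call has exactly 10 rows; each row is the pose to reach, as a shift and turn from the pose commanded when the call began, along the tool's axes at that moment; what a row does not reach only later rows make up. A row lasts 1/12 s, in which the tool goes at most 41.7 mm and 7.16 degrees, less where a joint would pass 70% of its speed; a pose out of reach is approached as far as the arm can. A call with a gripper value outside its range is refused whole. The fingers move at their own pace and stop on an object; "force" is the grip in N (left out, the last holds). Time passes only in rows, so rows that repeat a pose let the fingers close, or fill a call up. It gives the time, the measured TCP pose, the force, the opening and the grip force at its end, in the units of the state.
- arm.sense(): the state, without advancing time (a new reading comes with each control period).
- arm.grab_frame(name): name is "scene" or "top" or "wrist"; returns a dict with "color" (420x560x3 uint8, blue, green, red), "mtx" (3x3 intrinsics, pixels), "xyz" and "attitude" of the camera in the world. Camera axes: x right, y up, looking along -z (the intrinsics and any distortion apply to the point x, -y, -z); pixel columns grow to the right and rows downward; lengths in m; the calibration is good to about 2 mm. A picture is of the moment at which its call begins. There is no depth.
- arm.sign_off(): hands the job in; it is judged then, once.
Trained networks look in a picture, given as the dict that the camera call returned (one of the last four; its "shot" number tells which), for a name from the list of things; names that differ only in an ending like _2 or _b are one class to them, and where a whole thing is asked for, a point or a joint stands for the part that bears it (a point fixed in the world has none). Each returns a list of dicts, best first, with "conf" (0 to 1); they miss things now and then, are a little off and sometimes report something else, mostly with a low value. They report only what shows in the picture. A call takes as long as a camera call. They do not tell look-alikes from the thing itself.
- arm.spot_in(picture, label): "at" ([column, row] in pixels, amid what is visible of it).
- arm.outline_of(picture, label): "region" (420x560 bool, what is visible of it) and "at" ([column, row] in pixels, amid what is visible of it).
- arm.pinpoint(picture, label): "at" ([column, row] in pixels: a listed point, or the origin of a listed thing).
The state is a dict: "time_s": time; "joint_pos": joint angles; "qvel": joint speeds; "tau": joint torques, N m; "tool_pos": TCP position; "ee_rot": TCP orientation; "force": force on the tool from outside, world axes, zero at the start; "moment": the same for the moment, N m; "gripper_width": opening from 0.0 (shut) to 1.0 (fully open); "finger_force": force on a finger pad.
Only numpy, scipy, OpenCV 4.12 (cv2) and the standard library are available. Lean on these libraries where they do the work, as an engineer would, in place of code of your own. Each camera call takes 0.05 s, during which the arm holds its last target. There are 200 camera calls.

TASK

Lift the four-gas meter, kept upright, out of its pocket in the kit rack and hold it up to the inspection camera so that its reading can be recorded: upright, its display centred in the camera's view about 15 cm from the lens and squarely facing the lens (the camera looks slightly downward, so the meter must lean back to match). Do not touch the camera or its stand, and leave the test-strip carton and everything else where it is. Finish with the meter held still there in the gripper; do not put it down.

Things in the scene. Friction and masses are not known exactly. Their poses are not given: they have to be found in the camera images.
- gas_meter: yellow handheld gas meter, 112 x 62 x 32 mm, 0.2 kg, display and buttons on one broad face. Starts standing in either rack pocket, display end up, display toward the rack's -x (robot) side. Origin: centre of the plain back face. Own x: along its length to the display end (up at the start); y: across the 62 mm width, easily gripped from above near the top; z: out of the display face
- display (a point): centre of the meter's display, on the display face; 28 mm from the meter's middle toward the display end (28 mm below the top end when upright) and 31 mm in front of its back face; same axes as the meter
- strip_carton: printed carton of test strips, 62 x 115 x 32 mm, standing on end in the other pocket of the rack; leave it there. Origin: centre of its rear broad face, 57 mm above its lower end; own y points up
- kit_rack: fixed rack: base plate 86 x 240 x 4 mm with two open grey pockets centred at its y = +62 and -62 mm, each 66 mm (y) by 37 mm (x) inside, walls 4 mm, floor 8 mm and rim 44 mm above the table. Meter and carton stand on the pocket floors, about 76 mm showing above the rim, 2 mm play all round, so they may lean by 5 degrees. Origin: centre of its underside; z up
- camera_stand: fixed inspection camera stand: dark steel foot 130 x 110 x 14 mm with an upright steel post (16 mm thick, up to 349 mm high) that carries the camera; the camera faces the stand's -x side. Origin: centre of the foot's underside, z up. The camera's height on the post differs from time to time
- camera_head: the camera: aluminium box about 52 x 50 x 50 mm with a black lens barrel and a white ring light (64 mm across) on its front, clamped to the post. It looks along its own -x axis, which points 20 degrees below the horizontal; own y is level; own z is the upward direction in its picture. Origin: centre of the box
- lens (a point): centre of the front of the lens, 46 mm in front of the camera box's centre; same axes as the camera head; between 220 and 300 mm above the table
- view_point (a point): the point on the camera's line of sight 150 mm in front of the lens, where the display's centre is wanted; same axes as the camera head
- flashlight: black flashlight 114 mm long, 29 mm thick, lying on the table in front of the rack; leave it. Origin: centre of its underside
- sample_tin: grey round tin 61 mm across, 36 mm high, on the table; leave it. Origin: centre of its underside
- petri_0: shallow round dish 60 mm across, 13 mm high, on the table; leave it. Origin: centre of its underside
- lab_timer: small countdown timer 60 x 66 x 19 mm lying on the table; leave it. Origin: centre of its underside
Mind the look-alikes: they are no part of the job. What is shaped like the gas_meter but green is not meant.

How it is judged:
On the way:
1. the meter is lifted out of the rack, upright (z of gas_meter in the frame of kit_rack above 0.11 m and angle between gas_meter's own x axis and vertical below 0.5 rad and contact force between gas_meter and the fingers above 1 N), for 0.2 s.
At the end, for the whole second after the job is handed in: the fingers alone hold the meter still in the air: display centre within 30 mm of the point 150 mm ahead of the lens, display facing the lens and display end up, each within 12 degrees of the camera's axes, touching neither rack nor camera; carton within 20 mm of its start (distance between display and view_point below 0.03 m and z of lens in the frame of gas_meter above 0.1 m and angle between the z axis of gas_meter and the x axis of camera_head, either way round below 0.21 rad and angle between the x axis of gas_meter and the z axis of camera_head, either way round below 0.21 rad and angle between gas_meter's own x axis and vertical below 0.7 rad and height (world z) of gas_meter above 0.1 m and linear speed of gas_meter below 0.02 m/s and contact force between gas_meter and the fingers above 1 N and contact force between gas_meter and camera_stand below 0.1 N and contact force between gas_meter and kit_rack below 0.1 N and distance of strip_carton from where it was at the start of the episode below 0.02 m); the arm keeps its last pose, push and grip.
It fails at once if the camera or its stand is touched (contact force between any of the arm, the fingers, gas_meter and camera_stand above 1 N).
It fails at once if the carton or another bystander is moved by more than 3 cm (distance of any of strip_carton, flashlight, sample_tin, petri_0, lab_timer from where it was at the start of the episode above 0.03 m).
It also fails if it takes over 35 s, if anything falls off the work surface, if the arm or the gripper's body presses on something with over 40 N, if the wrist force passes 120 N, or if a joint passes its speed limit or range.

## Working session

There is one attempt and no reset: what is moved stays moved. The work goes in short steps, Python scripts to look and compute and a tool call to move; the robot and the scene stay as the last step left them, time stands still between calls to the robot, and variables do not carry over. Pictures are saved under pics/ and viewed, at most 10 in all, crops included, and the job is handed in when it is done.

Besides the shell and the picture viewer there is one more tool, called after ">>>" as name([rows], argument=value, ...), one row to a line, values as JSON. drive_tool: Moves the arm, as the interface text tells. Its arguments: {"type":"object","properties":{"motion":{"type":"array"},"force":{"type":"number"}},"required":["motion"]}

```bash
mkdir -p pics
cat > h.py <<'E'
import numpy as np, cv2
from scipy.spatial.transform import Rotation as R
from station import arm
def rot(q): q=np.array(q); return R.from_quat(np.r_[q[1:],q[0]]).as_matrix() if q.size==4 else q
def ray(p,uv):
    m=np.array(p["mtx"]); d=np.linalg.inv(m)@np.r_[uv,1]; d=rot(p["attitude"])@(d*[1,-1,-1]); return np.array(p["xyz"]),d/np.linalg.norm(d)
def proj(p,X):
    c=rot(p["attitude"]).T@(np.array(X)-p["xyz"]); v=np.array(p["mtx"])@(c*[1,-1,-1]); return v[:2]/v[2]
def onz(p,uv,z): o,d=ray(p,uv); return o+d*(z-o[2])/d[2]
def tri(rs):
    A=sum(np.eye(3)-np.outer(d,d) for o,d in rs); b=sum((np.eye(3)-np.outer(d,d))@o for o,d in rs); X=np.linalg.solve(A,b)
    return X,[np.linalg.norm(np.cross(X-o,d)) for o,d in rs]
E
python3 - <<'E'
from h import *
s=arm.sense(); print(s)
P={n:arm.grab_frame(n) for n in("scene","top","wrist")}
for n,p in P.items():
    print(n,p["xyz"],p["attitude"],np.array(p["mtx"]).tolist(),[k for k in p])
    cv2.imwrite(f"pics/{n}0.png",p["color"])
im=cv2.resize(np.hstack([P["scene"]["color"],P["top"]["color"]]),None,fx=.71,fy=.71); cv2.imwrite("pics/both.png",im)
for n in("scene","top"):
    for l in("gas_meter","display","strip_carton","kit_rack","camera_head","lens","view_point","camera_stand","flashlight","sample_tin"):
        try: print(n,l,[(np.round(r["at"],1).tolist(),round(r["conf"],2)) for r in arm.pinpoint(P[n],l)[:3]])
        except Exception as e: print(n,l,e)
E
```

```text
{'time_s': 0.0, 'joint_pos': array([-1.33152546e+00,  4.94205540e-01,  1.34608188e+00, -1.54327487e-06,
        1.30249003e+00, -9.54943484e-02]), 'qvel': array([ 0.00070653, -0.00032517, -0.00086592,  0.00181137, -0.00207599,
       -0.00012258]), 'tau': array([-3.51950068e-03, -8.82154298e+01, -3.83870244e+01, -3.49609782e-04,
        1.01387300e-02,  1.12847749e-05]), 'tool_pos': array([ 0.20526943, -0.58998041,  0.23070303]), 'ee_rot': array([-5.90816167e-04,  9.86024000e-01,  1.66602283e-01, -4.32918968e-05]), 'force': array([ 0.05389418,  0.37872844, -0.0161606 ]), 'moment': array([ 0.02771926,  0.01815355, -0.04126138]), 'finger_force': 0.0, 'gripper_width': 0.9993824003077787}
scene [-0.14049806  0.76999327  1.24441974] [-0.37992104 -0.14219114  0.3305616   0.85215651] [[544.2738371102107, 0.0, 287.7638594200575], [0.0, 544.2738371102107, 203.5326869937777], [0.0, 0.0, 1.0]] ['color', 'mtx', 'xyz', 'attitude', 'shot']
top [0.32076762 0.10705082 1.42428907] [ 0.73615064  0.07476704 -0.06677133 -0.6693532 ] [[483.42909897299245, 0.0, 281.7117264806639], [0.0, 483.42909897299245
[... 632 characters left out ...]
)]
scene lens [([215.7, 246.7], 0.75)]
scene view_point []
scene camera_stand [([205.8, 322.0], 0.62)]
scene flashlight [([350.8, 268.3], 0.72)]
scene sample_tin [([243.0, 250.8], 0.82), ([216.7, 248.6], 0.64)]
top gas_meter [([365.2, 172.9], 0.77), ([387.8, 234.8], 0.71)]
top display [([384.4, 238.9], 0.85), ([369.7, 157.9], 0.76), ([308.0, 289.1], 0.75)]
top strip_carton [([349.5, 214.8], 0.63)]
top kit_rack [([362.3, 232.5], 0.91), ([403.1, 299.8], 0.54)]
top camera_head [([168.6, 210.7], 0.61), ([361.7, 234.3], 0.34)]
top lens [([187.1, 216.9], 0.8)]
top view_point []
top camera_stand [([176.3, 229.8], 0.83)]
top flashlight [([309.2, 286.9], 0.84)]
top sample_tin [([255.7, 207.5], 0.82)]
```

View pics/scene0.png

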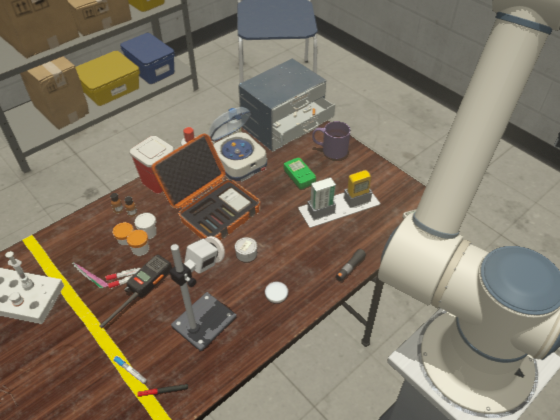

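View pics/top0.png

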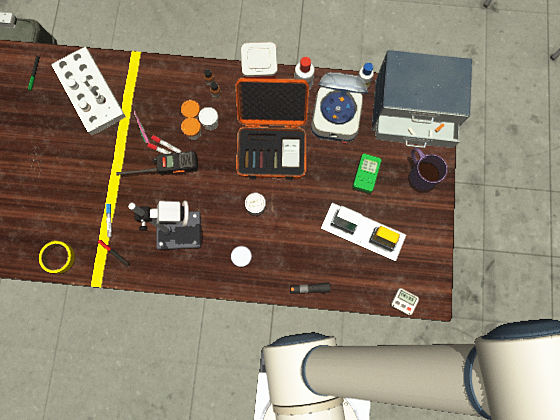

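Candidates for the meter are the yellow one standing in the rack (scene 358,184; top 385,237) and the green look-alike lying on the table (scene 300,172; top 368,172). There's also a dark/orange multimeter (scene 150,275), which isn't rack-held. I choose the yellow one. The camera stand is at scene (205,320) / top (178,230), with its lens pointing toward -y.

Run:
```python
from h import *
P={n:arm.grab_frame(n) for n in("scene","top")}
S,T=P["scene"],P["top"]
def t(n,a,b):
    X,e=tri([ray(S,a),ray(T,b)]); print(n,X.round(4),np.round(e,4)); return X
t("display",(358.9,184.5),(384.4,238.9)); t("meter",(357.5,178.3),(387.8,234.8)); t("carton",(319,195),(349.5,214.8)); t("rack",(342,205.5),(362.3,232.5))
h=t("head",(197,257.5),(168.6,210.7)); l=t("lens",(215.7,246.7),(187.1,216.9)); t("stand",(205.8,322),(176.3,229.8))
d=l-h; print("axis az",np.degrees(np.arctan2(d[1],d[0])),"len",np.linalg.norm(d),"el",np.degrees(np.arcsin(d[2]/np.linalg.norm(d))))
for n,uv,z in(("flash",(309.2,286.9),.01),("tin",(255.7,207.5),.018),("petri",(241,256),.006),("timer",(405,300),.01)): print(n,onz(T,uv,z).round(3))
# rack plate: white pixels in table plane
for n,p in P.items():
    c=p["color"].astype(int); u,v=proj(p,[*t("r",(342,205.5),(362.3,232.5))[:2],0])
    yy,xx=np.mgrid[:420,:560]
    m=((c.min(2)>150)&(c.max(2)-c.min(2)<40)&(abs(xx-u)<60)&(abs(yy-v)<45)).astype(np.uint8)
    k,lab,st,_=cv2.connectedComponentsWithStats(m); i=1+st[1:,4].argmax()
    pts=np.array([onz(p,(x,y),.004)[:2]*1000 for y,x in np.argwhere(lab==i)],np.float32)
    print(n,"rack rect mm",cv2.minAreaRect(pts))
r=arm.outline_of(T,"camera_stand"); 
cs=np.hstack([cv2.resize(S["color"][150:240,280:400],None,fx=3.3,fy=3.3,interpolation=2),cv2.resize(T["color"][180:270,130:250],None,fx=3.3,fy=3.3,interpolation=2)])
cs2=np.hstack([cv2.resize(T["color"][180:270,310:430],None,fx=3.3,fy=3.3,interpolation=2),cv2.resize(S["color"][230:350,160:280],(396,297),interpolation=2)])
cv2.imwrite("pics/crop1.png",np.vstack([cs,cs2]))
```

```text
display [ 0.549  -0.1572  0.0796] [0.0022 0.0022]
meter [ 0.56   -0.1626  0.0937] [0.0034 0.0034]
carton [ 0.6152 -0.0582  0.0508] [0.0028 0.0028]
rack [ 0.5703 -0.1084  0.0057] [0.0028 0.0028]
head [0.5426 0.4168 0.2374] [0.0023 0.0023]
lens [0.5316 0.3682 0.2453] [0.0045 0.0045]
stand [0.5252 0.4421 0.0039] [0.0042 0.0042]
axis az -102.67258856019996 len 0.050463310021643934 el 9.007025010648613
flash [0.398 0.037 0.01 ]
tin [0.616 0.215 0.018]
petri [0.469 0.244 0.006]
timer [ 0.387 -0.241  0.01 ]
r [ 0.5703 -0.1084  0.0057] [0.0028 0.0028]
scene rack rect mm ((576.18310546875, -105.14602661132812), (239.934814453125, 85.95706176757812), 71.38021087646484)
r [ 0.5703 -0.1084  0.0057] [0.0028 0.0028]
top rack rect mm ((578.6856079101562, -109.4854736328125), (240.576904296875, 89.82852935791016), 71.35645294189453)
```

View pics/crop1.png

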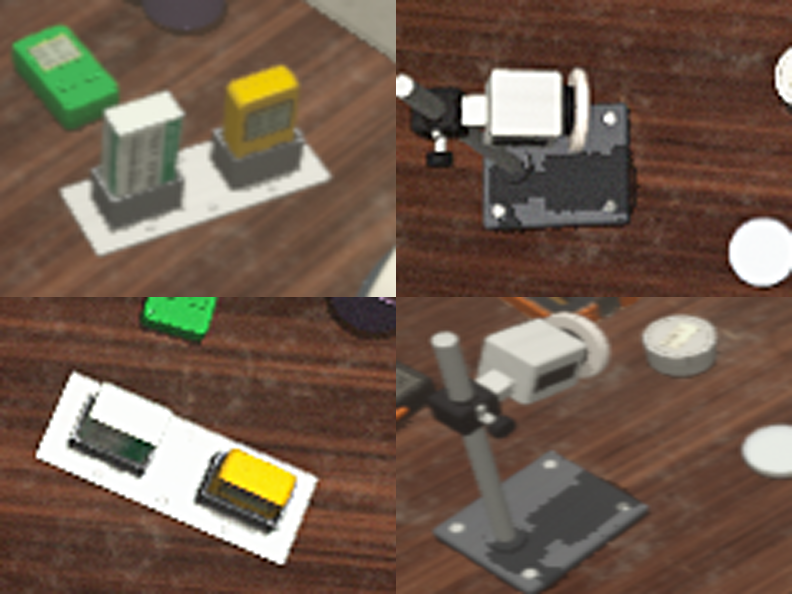

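The crop confirms the yellow meter with its grey display (crop 270,120), standing in the rack's -y pocket. The carton is in the other pocket and the green look-alike lies apart. The move only allows shifts and roll, so I'll get the lean by pivoting the meter in the pads against the pocket rim. First I move toward the rack, turning so that tool +x is on the display side.

>>> drive_tool([
  {"gripper": 85, "delta_pos": [24, -14, 0], "roll": -7},
  {"gripper": 85, "delta_pos": [47, -28, 0], "roll": -14},
  {"gripper": 85, "delta_pos": [71, -43, 0], "roll": -21},
  {"gripper": 85, "delta_pos": [94, -57, 0], "roll": -28},
  {"gripper": 85, "delta_pos": [118, -71, 0], "roll": -35},
  {"gripper": 85, "delta_pos": [142, -85, 0], "roll": -42},
  {"gripper": 85, "delta_pos": [165, -99, 0], "roll": -49},
  {"gripper": 85, "delta_pos": [189, -114, 0], "roll": -56},
  {"gripper": 85, "delta_pos": [212, -128, 0], "roll": -63},
  {"gripper": 85, "delta_pos": [236, -142, 0], "roll": -70},
])

```text
time_s: 2.13
tool_pos: [0.3822, -0.3776, 0.2314]
ee_rot: [0.0, 0.71, 0.704, -0.0]
force: [1.2, -0.6, 0.6]
gripper_width: 0.995
finger_force: 0.0
```

```bash
cat >> h.py <<'E'
def tool(target,az):
    s=arm.sense(); M=rot(s["ee_rot"]); a=np.degrees(np.arctan2(M[1,0],M[0,0]))
    print("tcp",np.round(s["tool_pos"],4),"az",round(a,1),"zdir",M[:,2].round(3),"F",np.round(s["force"],1),"q",np.round(s["joint_pos"],2),"t",round(s["time_s"],2),"ff",round(float(s["finger_force"]),1),"w",round(s["gripper_width"],3))
    print("delta mm",(M.T@(np.array(target)-s["tool_pos"])*1000).round(1),"roll",round(-((az-a+180)%360-180),1))
E
python3 - <<'E'
from h import *
tool([.557,-.166,.231],161.4)
T=arm.grab_frame("top")
q=[onz(T,uv,.014) for uv in((157.3,212.7),(200,211.8),(200.6,247.3),(157.6,249.1))]
for a,b in((0,1),(1,2),(2,3),(3,0)): d=(q[b]-q[a])[:2]; print(np.linalg.norm(d).round(3),np.degrees(np.arctan2(d[1],d[0])).round(1))
print(np.mean(q,0))
E
```

```text
tcp [ 0.3822 -0.3776  0.2314] az 89.5 zdir [ 0. -0. -1.] F [ 1.2 -0.6  0.6] q [-0.89  0.37  1.56 -0.    1.21 -0.88] t 2.13 ff 0.0 w 0.995
delta mm [213.  173.    0.4] roll -71.9
0.127 -83.3
0.107 -171.7
0.126 97.9
0.109 8.9
[0.52696962 0.43475153 0.014     ]
```

>>> drive_tool([
  {"gripper": 85, "delta_pos": [21, 17, 0], "roll": -7},
  {"gripper": 85, "delta_pos": [43, 35, 0], "roll": -14},
  {"gripper": 85, "delta_pos": [64, 52, 0], "roll": -21},
  {"gripper": 85, "delta_pos": [85, 69, 0], "roll": -28},
  {"gripper": 85, "delta_pos": [107, 87, 0], "roll": -35},
  {"gripper": 85, "delta_pos": [128, 104, 0], "roll": -42},
  {"gripper": 85, "delta_pos": [149, 121, 0], "roll": -50},
  {"gripper": 85, "delta_pos": [170, 138, 0], "roll": -57},
  {"gripper": 85, "delta_pos": [192, 156, 0], "roll": -64},
  {"gripper": 85, "delta_pos": [213, 173, 0], "roll": -71},
])

```text
time_s: 3.02
tool_pos: [0.5585, -0.1669, 0.2314]
ee_rot: [0.0, 0.172, 0.985, 0.0]
force: [0.6, -0.5, -0.3]
gripper_width: 0.997
finger_force: 0.0
```

Run:
```python
from h import *
tool([.557,-.166,.231],161.4)
W=arm.grab_frame("wrist"); S=arm.grab_frame("scene"); T=arm.grab_frame("top")
cv2.imwrite("pics/w1.png",W["color"])
for l in("gas_meter","display","kit_rack"):
    for n,p in(("W",W),("S",S),("T",T)): print(n,l,[(np.round(r["at"],1).tolist(),round(r["conf"],2)) for r in arm.pinpoint(p,l)[:3]])
# yellow top face in wrist image -> plane z=.12
h=cv2.cvtColor(W["color"],cv2.COLOR_BGR2HSV); m=cv2.inRange(h,(18,120,80),(35,255,255)); k,lab,st,_=cv2.connectedComponentsWithStats(m); i=1+st[1:,4].argmax(); print(st[i])
print(proj(W,[.557,-.166,.12]))
c=np.array([.557,-.166]); x=np.array([.948,-.319]); y=np.array([.319,.948])
for z in(.12,):
  for a in(-.016,.016):
    for b in(-.031,.031): print("exp corner",proj(W,[*(c+a*x+b*y),z]).round(0))
```

```text
tcp [ 0.5585 -0.1669  0.2314] az 160.2 zdir [ 0. -0. -1.] F [ 0.6 -0.5 -0.3] q [-0.39  0.43  1.45  0.    1.25 -1.62] t 3.02 ff 0.0 w 0.997
delta mm [1.7 0.3 0.4] roll -1.2
W gas_meter [([286.1, 201.4], 0.98), ([369.0, 290.0], 0.93)]
S gas_meter [([355.4, 181.1], 0.67), ([301.9, 176.3], 0.56), ([319.5, 194.2], 0.31)]
T gas_meter [([363.2, 175.7], 0.75), ([387.1, 236.2], 0.44)]
W display [([375.4, 321.3], 0.95), ([284.7, 177.7], 0.57)]
S display [([361.5, 183.0], 0.66), ([295.7, 162.3], 0.57), ([356.6, 180.7], 0.56)]
T display [([384.4, 241.1], 0.52)]
W kit_rack [([332.0, 173.9], 0.91)]
S kit_rack [([341.1, 207.2], 0.81), ([318.8, 195.7], 0.28)]
T kit_rack [([361.8, 233.9], 0.55)]
[ 253  167   69   50 2595]
[280.09950814 202.43130801]
exp corner [243. 185.]
exp corner [317. 184.]
exp corner [245. 221.]
exp corner [316. 219.]
```

View pics/w1.png

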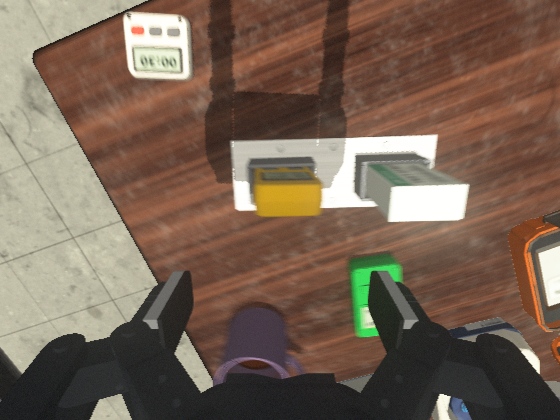

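The wrist view shows the yellow meter at (287,200), upright with its display toward the top of the picture, and the carton at (415,190). The meter is a few mm toward the carton side from where I predicted it.

Run:
```python
from h import *
W=arm.grab_frame("wrist")
q=[onz(W,uv,.004)[:2] for uv in((232,142),(437,135),(438,206),(235,211))]
print(np.mean(q,0).round(4)); 
for a,b in((0,1),(1,2),(2,3),(3,0)): d=q[b]-q[a]; print(np.linalg.norm(d).round(3),np.degrees(np.arctan2(d[1],d[0])).round(1))
t=[onz(W,uv,.12)[:2] for uv in((254,188),(321,186),(322,216),(256,217))]
print("top",np.mean(t,0).round(4))
for a,b in((0,1),(1,2),(2,3),(3,0)): d=t[b]-t[a]; print(np.linalg.norm(d).round(3),np.degrees(np.arctan2(d[1],d[0])).round(1))
c=np.mean(t,0); tool([*c,.074],161.4)
```

```text
[ 0.5813 -0.106 ]
0.239 71.7
0.088 -10.1
0.255 -108.7
0.086 159.4
top [ 0.5579 -0.161 ]
0.056 71.5
0.027 -16.0
0.057 -109.3
0.026 162.0
tcp [ 0.5575 -0.1685  0.2313] az 159.8 zdir [ 0. -0. -1.] F [0.4 0.6 1.2] q [-0.4   0.43  1.45 -0.    1.25 -1.61] t 3.67 ff 0.0 w 0.995
delta mm [  2.2   7.2 157.3] roll -1.6
```

>>> drive_tool([
  {"gripper": 85, "delta_pos": [1, 4, 10], "roll": -1},
  {"gripper": 85, "delta_pos": [1, 7, 30], "roll": -1.6},
  {"gripper": 85, "delta_pos": [1, 7, 50], "roll": -1.6},
  {"gripper": 85, "delta_pos": [1, 7, 70], "roll": -1.6},
  {"gripper": 85, "delta_pos": [1, 7, 90], "roll": -1.6},
  {"gripper": 85, "delta_pos": [1, 7, 110], "roll": -1.6},
  {"gripper": 85, "delta_pos": [1, 7, 130], "roll": -1.6},
  {"gripper": 85, "delta_pos": [1, 7, 145], "roll": -1.6},
  {"gripper": 85, "delta_pos": [1, 7, 157], "roll": -1.6},
  {"gripper": 85, "delta_pos": [1, 7, 157], "roll": -1.6},
])

```text
time_s: 4.5
tool_pos: [0.5575, -0.1604, 0.0715]
ee_rot: [-0.002, 0.161, 0.987, 0.0]
force: [-0.1, 0.6, -1.1]
gripper_width: 0.994
finger_force: 0.0
```

>>> drive_tool([
  {"gripper": 70, "delta_pos": [0, 0, 0], "roll": 0},
  {"gripper": 60, "delta_pos": [0, 0, 0], "roll": 0},
  {"gripper": 50, "delta_pos": [0, 0, 0], "roll": 0},
  {"gripper": 50, "delta_pos": [0, 0, 0], "roll": 0},
  {"gripper": 50, "delta_pos": [0, 0, 0], "roll": 0},
  {"gripper": 50, "delta_pos": [0, 0, 0], "roll": 0},
  {"gripper": 50, "delta_pos": [0, 0, 0], "roll": 0},
  {"gripper": 50, "delta_pos": [0, 0, 0], "roll": 0},
  {"gripper": 50, "delta_pos": [0, 0, 0], "roll": 0},
  {"gripper": 50, "delta_pos": [0, 0, 0], "roll": 0},
], force=20)

```text
time_s: 5.33
tool_pos: [0.5595, -0.1614, 0.0749]
ee_rot: [0.001, 0.161, 0.987, -0.0]
force: [-0.9, -1.1, 7.4]
gripper_width: 0.726
finger_force: 22.2
```

Run:
```python
from h import *
tool([.558,-.161,.074],161.4)
W=arm.grab_frame("wrist");cv2.imwrite("pics/w2.png",W["color"])
```

```text
tcp [ 0.5595 -0.1614  0.0749] az 161.4 zdir [ 0.001 -0.001 -1.   ] F [-0.9 -1.1  7.4] q [-0.38  0.63  1.61 -0.    0.9  -1.63] t 5.33 ff 22.2 w 0.726
delta mm [ 1.6 -0.1  0.9] roll 0.0
```

View pics/w2.png

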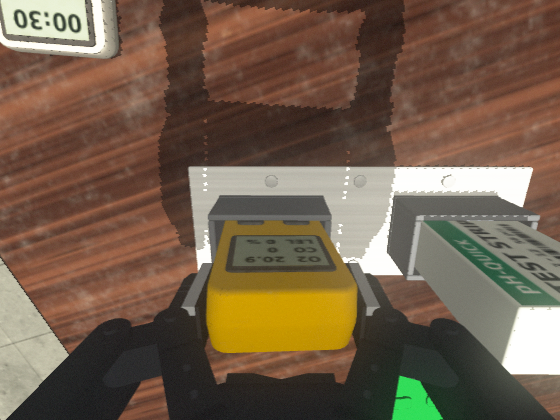

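The meter is gripped squarely at (283,290), with pads on both sides and the display reading visible. Next: a partial lift, then pull back along tool -x so the back rim pivots the meter to about 20°.

>>> drive_tool([
  {"gripper": 50, "delta_pos": [0, 0, -10], "roll": 0},
  {"gripper": 50, "delta_pos": [0, 0, -20], "roll": 0},
  {"gripper": 50, "delta_pos": [0, 0, -28], "roll": 0},
  {"gripper": 50, "delta_pos": [0, 0, -28], "roll": 0},
  {"gripper": 50, "delta_pos": [-4, 0, -28], "roll": 0},
  {"gripper": 50, "delta_pos": [-8, 0, -28], "roll": 0},
  {"gripper": 50, "delta_pos": [-11, 0, -28], "roll": 0},
  {"gripper": 50, "delta_pos": [-14, 0, -28], "roll": 0},
  {"gripper": 50, "delta_pos": [-16, 0, -28], "roll": 0},
  {"gripper": 50, "delta_pos": [-16, 0, -28], "roll": 0},
], force=20)

```text
time_s: 6.22
tool_pos: [0.5743, -0.1666, 0.1019]
ee_rot: [-0.0, 0.161, 0.987, -0.0]
force: [-3.4, -1.1, -2.3]
gripper_width: 0.718
finger_force: 22.0
```

```bash
cat >> h.py <<'E'
def lean(s,W,az=None):
    """meter tilt from the display/back-face pinpoints, depth fixed by the pad plane: point lies in the tool xz-plane through the TCP"""
    M=rot(s["ee_rot"]); n=M[:,1]; g=s["tool_pos"]-.019*M[:,2]; out={}
    for l in("display","gas_meter"):
        for r in arm.pinpoint(W,l)[:2]:
            o,d=ray(W,r["at"]); X=o+d*(n@(g-o))/(n@d) if abs(n@d)>.2 else None
            print(l,np.round(r["at"],1),round(r["conf"],2))
E
python3 - <<'E'
from h import *
tool([.558,-.161,.074],161.4)
s=arm.sense(); W=arm.grab_frame("wrist");cv2.imwrite("pics/w3.png",W["color"]); lean(s,W)
E
```

```text
tcp [ 0.5743 -0.1666  0.1019] az 161.4 zdir [-0.001 -0.    -1.   ] F [-3.4 -1.1 -2.3] q [-0.38  0.61  1.55 -0.    0.99 -1.63] t 6.22 ff 22.0 w 0.718
delta mm [17.2  0.1 27.9] roll 0.0
display [406.5 404.1] 0.86
display [277.9 256.3] 0.55
gas_meter [280.  273.9] 0.67
```

View pics/w3.png

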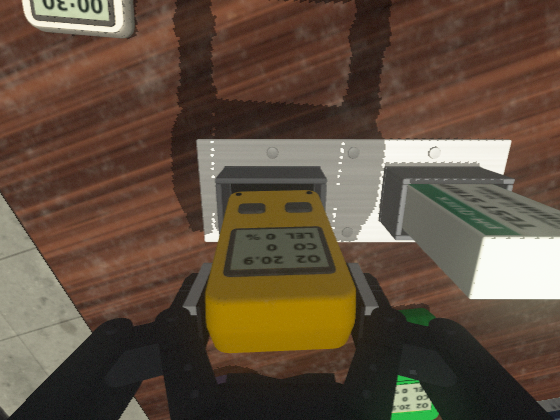

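The meter is pivoting as planned: its bottom is caught in the pocket near (272,185) and the display shows larger at (279,251). I continue the pull-back, then firm the grip and lift.

>>> drive_tool([
  {"gripper": 50, "delta_pos": [-3, 0, 0], "roll": 0},
  {"gripper": 50, "delta_pos": [-6, 0, 0], "roll": 0},
  {"gripper": 50, "delta_pos": [-9, 0, 0], "roll": 0},
  {"gripper": 50, "delta_pos": [-12, 0, 0], "roll": 0},
  {"gripper": 50, "delta_pos": [-15, 0, 0], "roll": 0},
  {"gripper": 50, "delta_pos": [-17, 0, 0], "roll": 0},
  {"gripper": 50, "delta_pos": [-17, 0, 0], "roll": 0},
  {"gripper": 50, "delta_pos": [-17, 0, 0], "roll": 0},
  {"gripper": 50, "delta_pos": [-17, 0, 0], "roll": 0},
  {"gripper": 50, "delta_pos": [-17, 0, 0], "roll": 0},
], force=20)

```text
time_s: 7.2
tool_pos: [0.5901, -0.172, 0.1021]
ee_rot: [-0.0, 0.161, 0.987, -0.0]
force: [-4.3, -3.8, -3.1]
gripper_width: 0.716
finger_force: 22.5
```

Run:
```python
from h import *
tool([.558,-.161,.074],161.4)
W=arm.grab_frame("wrist");cv2.imwrite("pics/w4.png",W["color"]); s=arm.sense(); lean(s,W)
print(W["xyz"],s["tool_pos"], rot(W["attitude"]).round(3).tolist())
import numpy as np; np.savez("w4.npz",tp=s["tool_pos"],ee=s["ee_rot"],xyz=W["xyz"],att=W["attitude"],mtx=W["mtx"])
```

```text
tcp [ 0.5901 -0.172   0.1021] az 161.4 zdir [-0.001 -0.    -1.   ] F [-4.3 -3.8 -3.1] q [-0.38  0.62  1.51 -0.    1.01 -1.63] t 7.2 ff 22.5 w 0.716
delta mm [33.9  0.3 28.2] roll 0.0
display [412.7 396.1] 0.9
display [279.1 257.4] 0.74
gas_meter [280.  257.1] 0.7
[ 0.51039735 -0.14472663  0.24557509] [ 0.59008269 -0.1720035   0.10211527] [[0.318, -0.896, -0.309], [0.948, 0.301, 0.104], [-0.001, -0.326, 0.945]]
```

View pics/w4.png

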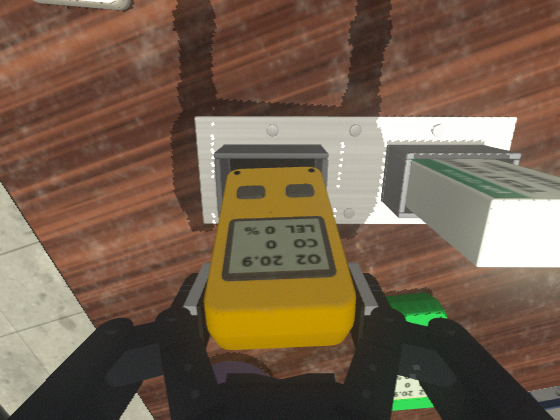

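The meter now leans clearly: bottom edge at row 168, display centre (280,248), top-front edge about row 305. I'll fit the lean angle.

```bash
cat > fit.py <<'E'
from h import *
from scipy.optimize import least_squares
def fit(p,tp,ee,obs):
    """obs: dict rows disp,bot + widths; returns lean deg and display centre in tool frame (x,z)"""
    M=rot(ee)
    def pts(v):
        th,x,z=v; up=np.array([-np.sin(th),0,-np.cos(th)]); nn=np.array([np.cos(th),0,-np.sin(th)])  # display normal ~ tool +x, up ~ -tool z
        c=np.array([x,0,z]); f=lambda a,y: M@(c+a*up+np.array([0,y,0])-.001*0*nn)+tp
        return f
    def res(v):
        f=pts(v); P=lambda a,y=0:proj(p,f(a,y)); r=[P(0)[1]-obs["disp"],P(-.084)[1]-obs["bot"]]
        r+=[(abs(P(-.084,.031)[0]-P(-.084,-.031)[0])-obs["wb"])/1.4]
        r+=[(abs(P(0,.031)[0]-P(0,-.031)[0])-obs["wd"])/1.4]
        return r
    o=least_squares(res,[.3,.016,-.02]); return np.degrees(o.x[0]),o.x[1:]*1000,np.round(o.fun,1)
E
python3 - <<'E'
from fit import *
z=np.load("w4.npz"); p=dict(xyz=z["xyz"],attitude=z["att"],mtx=z["mtx"])
# face width at display row 248: left ~218? right ~344
print(fit(p,z["tp"],z["ee"],dict(disp=248,bot=168,wb=99,wd=126)))
im=cv2.imread("pics/w4.png"); h=cv2.cvtColor(im,cv2.COLOR_BGR2HSV); m=cv2.inRange(h,(15,120,60),(35,255,255))
for r in(164,166,168,170,175,180,200,220,248,270): c=np.flatnonzero(m[r,190:370])+190; print(r,(c.min(),c.max()) if len(c) else None)
E
```

```text
(np.float64(15.819822792706123), array([17.48801406, -8.81552331]), array([ 0.6, -0.9, -7.2,  2.8]))
164 None
166 None
168 (np.int64(246), np.int64(316))
170 (np.int64(233), np.int64(319))
175 (np.int64(227), np.int64(321))
180 (np.int64(226), np.int64(322))
200 (np.int64(223), np.int64(328))
220 (np.int64(219), np.int64(334))
248 (np.int64(213), np.int64(343))
270 (np.int64(210), np.int64(349))
```

```bash
cat >> fit.py <<'E'
def fit2(p,tp,ee,disp,bot,z0=-.0175,x1=None):
    M=rot(ee)
    def res(v):
        th,x0=v; up=np.array([-np.sin(th),0,-np.cos(th)]); nn=np.array([np.cos(th),0,-np.sin(th)])
        c=np.array([x0,0,z0])+.015*nn
        P=lambda a:proj(p,M@(c+a*up)+tp)[1]
        return [P(0)-disp,P(-.084)-bot]
    o=least_squares(res,[.3,0]); th,x0=o.x
    return np.degrees(th),x0*1000,(np.array([x0,0,z0])+.015*np.array([np.cos(th),0,-np.sin(th)]))*1000,o.fun.round(1)
E
python3 - <<'E'
from fit import *
z=np.load("w4.npz"); p=dict(xyz=z["xyz"],attitude=z["att"],mtx=z["mtx"])
for z0 in(-.0225,-.0175,-.0125): print(fit2(p,z["tp"],z["ee"],248,167,z0))
E
```

```text
(np.float64(11.991363985663307), np.float64(11.453566430074828), array([ 26.12625034,   0.        , -25.61646383]), array([ 0., -0.]))
(np.float64(12.998586851231178), np.float64(9.16791407008606), array([ 23.78354826,   0.        , -20.87390533]), array([ 0., -0.]))
(np.float64(14.013741322722506), np.float64(6.887761202006742), array([ 21.44132637,   0.        , -16.13231894]), array([-0., -0.]))
```

Run:
```python
from fit import *
z=np.load("w4.npz"); p=dict(xyz=z["xyz"],attitude=z["att"],mtx=z["mtx"]); M=rot(z["ee"]); tp=z["tp"]
# the wrist camera is fixed to the tool: use same frame for w2 features (display row ~253, top-back edge ~349 bottom)
for x in(12,15,18,21,24): print("w2 disp row for x",x,[round(proj(p,M@np.array([x,0,zz])/1000+tp)[1],1) for zz in(-13.5,-17.5,-21.5)])
print("TCP/pad proj",proj(p,tp),proj(p,M@np.array([0,.031,-.019])+tp),proj(p,M@np.array([0,-.031,-.019])+tp))
for th in(10,13,16,19):
  t=np.radians(th);up=np.array([-np.sin(t),0,-np.cos(t)]);nn=np.array([np.cos(t),0,-np.sin(t)])
  for x0 in(0,4,8):
    c=np.array([x0/1000,0,-.0175])+.015*nn
    print(th,x0,[np.round(proj(p,M@(c+a*up-b*nn)+tp)[1],0) for a,b in((0,0),(-.084,0),(.017,0),(-.017,0),(.028,.0),(.028,.031))])
```

```text
w2 disp row for x 12 [np.float64(263.7), np.float64(268.0), np.float64(272.6)]
w2 disp row for x 15 [np.float64(258.0), np.float64(262.2), np.float64(266.6)]
w2 disp row for x 18 [np.float64(252.2), np.float64(256.3), np.float64(260.6)]
w2 disp row for x 21 [np.float64(246.3), np.float64(250.3), np.float64(254.4)]
w2 disp row for x 24 [np.float64(240.4), np.float64(244.2), np.float64(248.2)]
TCP/pad proj [279.43093496 271.31996093] [346.0592974  292.45130965] [212.61424042 292.46997735]
10 0 [np.float64(265.0), np.float64(186.0), np.float64(293.0), np.float64(243.0), np.float64(315.0), np.float64(368.0)]
10 4 [np.float64(257.0), np.float64(180.0), np.float64(284.0), np.float64(236.0), np.float64(305.0), np.float64(360.0)]
10 8 [np.float64(249.0), np.float64(174.0), np.float64(275.0), np.float64(228.0), np.float64(296.0), np.float64(352.0)]
13 0 [np.float64(267.0), np.float64(180.0), np.float64(296.0), np.float64(243.0), np.float64(319.0), np.float64(368.0)]
13 4 [np.float64(259.0), np.float64(175.0), np.float64(287.0), np.float64(235.0), np.float64(310.0), np.float64(360.0)]
13 8 [np.float64(250.0), np.float64(169.0), np.float64(279.0), np.float64(228.0), np.float64(301.0), np.float64(353.0)]
16 0 [np.float64(268.0), np.float64(175.0), np.float64(299.0), np.float64(242.0), np.float64(323.0), np.float64(368.0)]
16 4 [np.float64(260.0), np.float64(169.0), np.float64(291.0), np.float64(235.0), np.float64(314.0), np.float64(360.0)]
16 8 [np.float64(252.0), np.float64(163.0), np.float64(282.0), np.float64(227.0), np.float64(305.0), np.float64(353.0)]
19 0 [np.float64(269.0), np.float64(170.0), np.float64(302.0), np.float64(242.0), np.float64(328.0), np.float64(367.0)]
19 4 [np.float64(261.0), np.float64(164.0), np.float64(294.0), np.float64(235.0), np.float64(319.0), np.float64(360.0)]
19 8 [np.float64(253.0), np.float64(158.0), np.float64(285.0), np.float64(227.0), np.float64(309.0), np.float64(353.0)]
```

The lean fits at about 14°, so I pull back a little more.

>>> drive_tool([
  {"gripper": 50, "delta_pos": [-2, 0, 0], "roll": 0},
  {"gripper": 50, "delta_pos": [-4, 0, 0], "roll": 0},
  {"gripper": 50, "delta_pos": [-6, 0, 0], "roll": 0},
  {"gripper": 50, "delta_pos": [-8, 0, 0], "roll": 0},
  {"gripper": 50, "delta_pos": [-10, 0, 0], "roll": 0},
  {"gripper": 50, "delta_pos": [-10, 0, 0], "roll": 0},
  {"gripper": 50, "delta_pos": [-10, 0, 0], "roll": 0},
  {"gripper": 50, "delta_pos": [-10, 0, 0], "roll": 0},
  {"gripper": 50, "delta_pos": [-10, 0, 0], "roll": 0},
  {"gripper": 50, "delta_pos": [-10, 0, 0], "roll": 0},
], force=20)

```text
time_s: 8.18
tool_pos: [0.5997, -0.1752, 0.1022]
ee_rot: [-0.0, 0.161, 0.987, -0.0]
force: [-4.1, -3.4, -3.0]
gripper_width: 0.714
finger_force: 22.2
```

>>> drive_tool([
  {"gripper": 50, "delta_pos": [0, 0, 0], "roll": 0},
  {"gripper": 50, "delta_pos": [0, 0, 0], "roll": 0},
  {"gripper": 50, "delta_pos": [0, 0, 0], "roll": 0},
  {"gripper": 50, "delta_pos": [0, 0, -8], "roll": 0},
  {"gripper": 50, "delta_pos": [0, 0, -18], "roll": 0},
  {"gripper": 50, "delta_pos": [0, 0, -35], "roll": 0},
  {"gripper": 50, "delta_pos": [0, 0, -60], "roll": 0},
  {"gripper": 50, "delta_pos": [0, 0, -90], "roll": 0},
  {"gripper": 50, "delta_pos": [0, 0, -110], "roll": 0},
  {"gripper": 50, "delta_pos": [0, 0, -110], "roll": 0},
], force=60)

```text
time_s: 9.02
tool_pos: [0.6025, -0.1756, 0.2181]
ee_rot: [0.004, 0.161, 0.987, -0.001]
force: [0.5, -0.1, -1.4]
gripper_width: 0.701
finger_force: 64.9
```

Run:
```python
from fit import *
tool([.52,.2,.212],98)
s=arm.sense(); F={n:arm.grab_frame(n) for n in("wrist","scene","top")}; W=F["wrist"]
cv2.imwrite("pics/w5.png",W["color"])
h=cv2.cvtColor(W["color"],cv2.COLOR_BGR2HSV); m=cv2.inRange(h,(15,120,60),(35,255,255))[:,180:380]; r=np.flatnonzero(m[:,80:120].sum(1)>255*5); print("bottom row",r.min(),"top-back",r.max())
# display grey region inside meter
g=(h[...,1]<70)&(h[...,2]>110); sub=g[200:310,225:340].astype(np.uint8); k,lab,st,c=cv2.connectedComponentsWithStats(sub); i=1+st[1:,4].argmax(); print("disp box",st[i]+[225,200,0,0,0])
for n,p in F.items():
    for l in("display","gas_meter"): print(n,l,[(np.round(q["at"],1).tolist(),round(q["conf"],2)) for q in arm.pinpoint(p,l)[:3]])
```

```text
tcp [ 0.6025 -0.1756  0.2181] az 161.4 zdir [ 0.008 -0.003 -1.   ] F [ 0.5 -0.1 -1.4] q [-0.38  0.51  1.36  0.    1.26 -1.63] t 9.02 ff 64.9 w 0.701
delta mm [197.8 329.8   4.4] roll 63.4
bottom row 156 top-back 344
disp box [ 230  215   98   56 2296]
wrist display [([275.9, 257.9], 0.85), ([372.8, 301.5], 0.62)]
wrist gas_meter [([281.0, 250.6], 0.82), ([366.9, 269.3], 0.79)]
scene display [([297.0, 164.1], 0.72), ([357.5, 137.3], 0.66)]
scene gas_meter [([303.6, 176.6], 0.65), ([355.9, 143.7], 0.6)]
top display [([370.4, 160.9], 0.97), ([400.3, 217.8], 0.54)]
top gas_meter [([366.2, 177.5], 0.81), ([400.5, 216.5], 0.6)]
```

View pics/w5.png

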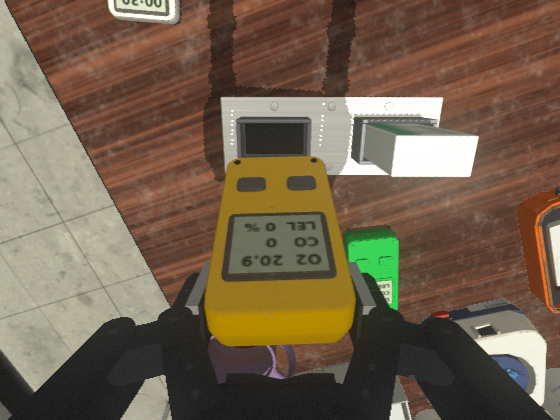

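The meter is clear of the rack at (283,250), leaning about 18° with the carton untouched. Now I refine the lens position with a constrained fit before moving.

Run:
```python
from fit import *
S,T=arm.grab_frame("scene"),arm.grab_frame("top")
o={}
for n,p in(("S",S),("T",T)):
    for l in("lens","camera_head"):
        r=arm.pinpoint(p,l); print(n,l,[(np.round(q["at"],1).tolist(),round(q["conf"],2)) for q in r[:2]]); o[n,l]=r[0]["at"] if r else None
    r=arm.spot_in(p,"camera_head"); print(n,"spot",[np.round(q["at"],1).tolist() for q in r[:2]])
o["S","lens"]=np.mean([(215.7,246.7),(216.7,249.4),o["S","lens"]],0); o["T","lens"]=np.mean([(187.1,216.9),(185.8,213.3),o["T","lens"]],0)
o["S","camera_head"]=np.mean([(197,257.5),o["S","camera_head"]],0); o["T","camera_head"]=np.mean([(168.6,210.7),o["T","camera_head"]],0)
print(tri([ray(S,(216.7,249.4)),ray(T,(185.8,213.3))]))
def ax(az): a=np.radians(az); return np.array([np.cos(a)*np.cos(.349),np.sin(a)*np.cos(.349),-np.sin(.349)])
def res(v,az=None):
    L=v[:3]; d=ax(v[3]); 
    return np.r_[[*(proj(S,L)-o["S","lens"]),*(proj(T,L)-o["T","lens"]),*(proj(S,L-.046*d)-o["S","camera_head"]),*(proj(T,L-.046*d)-o["T","camera_head"])],(v[3]+82)/3]
f=least_squares(res,[.53,.37,.245,-82]); v=f.x; print(v.round(3),f.fun.round(1)); vp=v[:3]+.15*ax(v[3]); print("vp",vp.round(4))
s=arm.sense(); 
W=arm.grab_frame("wrist"); 
r=fit2(W,s["tool_pos"],s["ee_rot"],246.5,156); print("lean",r)
# external check of display
print(tri([ray(S,(357.5,137.3)),ray(T,(400.3,217.8))]), rot(s["ee_rot"])@(r[2]/1000)+s["tool_pos"])
```

```text
S lens [([215.5, 247.6], 0.88)]
S camera_head [([198.7, 258.0], 0.75)]
S spot [[196.5, 260.6]]
T lens [([185.5, 212.0], 0.88)]
T camera_head [([171.1, 212.7], 0.81)]
T spot [[166.5, 212.5]]
(array([0.53688927, 0.37050088, 0.23511477]), [np.float64(0.0021766704528413602), np.float64(0.002176670452841189)])
[  0.541   0.371   0.229 -84.587] [-1.1  1.7  0.7 -1.2  2.3 -1.2 -1.5 -0.1 -0.9]
vp [0.5543 0.2303 0.1781]
lean (np.float64(17.59203957838171), np.float64(10.75601112502838), array([ 25.05450115,   0.        , -22.03356184]), array([-0.,  0.]))
(array([ 0.57936703, -0.16084969,  0.24264279]), [np.float64(0.003528668637118579), np.float64(0.003528668637118644)]) [ 0.57608759 -0.16692618  0.23427379]
```

```bash
python3 -c "
from h import *
tool([.565,.11,.218],96.5)"
```

```text
tcp [ 0.5998 -0.1749  0.2123] az 161.4 zdir [-0.  0. -1.] F [-0.7 -0.5 -2.5] q [-0.38  0.51  1.37 -0.    1.26 -1.63] t 9.92 ff 64.9 w 0.7
delta mm [123.8 259.   -5.7] roll 64.9
```

>>> drive_tool([
  {"gripper": 50, "delta_pos": [8, 16, -3], "roll": 4},
  {"gripper": 50, "delta_pos": [20, 42, -6], "roll": 10},
  {"gripper": 50, "delta_pos": [34, 72, -6], "roll": 17},
  {"gripper": 50, "delta_pos": [50, 104, -6], "roll": 24},
  {"gripper": 50, "delta_pos": [65, 136, -6], "roll": 31},
  {"gripper": 50, "delta_pos": [80, 168, -6], "roll": 38},
  {"gripper": 50, "delta_pos": [95, 199, -6], "roll": 45},
  {"gripper": 50, "delta_pos": [108, 226, -6], "roll": 52},
  {"gripper": 50, "delta_pos": [118, 247, -6], "roll": 59},
  {"gripper": 50, "delta_pos": [124, 259, -6], "roll": 65},
])

```text
time_s: 10.75
tool_pos: [0.5642, 0.1128, 0.2184]
ee_rot: [-0.0, 0.668, 0.744, 0.0]
force: [0.4, 0.5, -1.8]
gripper_width: 0.696
finger_force: 65.0
```

Run:
```python
from fit import *
F={n:arm.grab_frame(n) for n in("scene","top")}; S,T=F["scene"],F["top"]; s=arm.sense()
tool([.557,.204,.157],96.5)
for n,p in F.items():
    for l in("display","gas_meter","lens","camera_head"): print(n,l,[(np.round(q["at"],1).tolist(),round(q["conf"],2)) for q in arm.pinpoint(p,l)[:3]])
    M=rot(s["ee_rot"]); print("expected disp",proj(p,M@[.026,0,-.023]+s["tool_pos"]))
cs=np.hstack([cv2.resize(S["color"][170:290,170:330],(400,300),interpolation=2),cv2.resize(T["color"][150:270,150:310],(400,300),interpolation=2)])
cv2.imwrite("pics/c6.png",cs)
```

```text
tcp [0.5644 0.1122 0.2184] az 96.3 zdir [ 0.  0. -1.] F [-0.2  0.4 -2. ] q [ 0.09  0.44  1.49  0.    1.22 -0.02] t 10.85 ff 64.9 w 0.696
delta mm [92.   2.7 61.4] roll -0.2
scene display [([299.1, 162.9], 0.64)]
scene gas_meter [([300.6, 176.0], 0.58), ([288.3, 195.8], 0.57)]
scene lens [([217.3, 249.7], 0.91)]
scene camera_head [([199.1, 258.1], 0.76), ([205.4, 319.3], 0.53)]
expected disp [283.31789635 193.05853711]
top display [([369.0, 164.2], 0.88), ([279.9, 214.0], 0.75)]
top gas_meter [([366.6, 176.3], 0.9), ([288.9, 221.4], 0.62), ([177.9, 232.3], 0.16)]
top lens [([188.2, 212.5], 0.71)]
top camera_head [([167.5, 212.7], 0.7)]
expected disp [279.35445011 212.55075732]
```

View pics/c6.png

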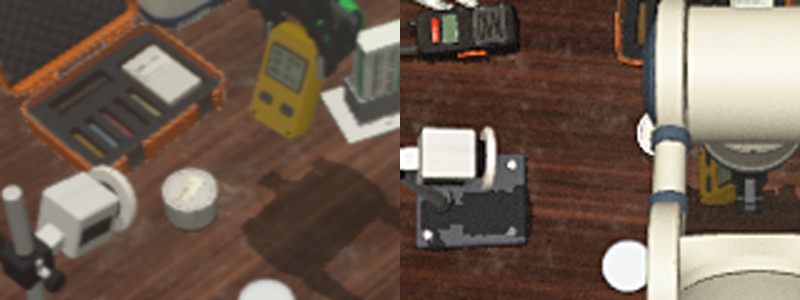

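The meter (crop 288,75) faces the camera head and leans back, with the display at about scene (285,197). The way to the lens at scene (217,249) is free. Moving to the viewing pose.

>>> drive_tool([
  {"gripper": 50, "delta_pos": [6, 0, 6], "roll": 0},
  {"gripper": 50, "delta_pos": [16, 1, 14], "roll": 0},
  {"gripper": 50, "delta_pos": [28, 1, 22], "roll": 0},
  {"gripper": 50, "delta_pos": [40, 2, 30], "roll": 0},
  {"gripper": 50, "delta_pos": [52, 2, 38], "roll": 0},
  {"gripper": 50, "delta_pos": [64, 3, 46], "roll": 0},
  {"gripper": 50, "delta_pos": [76, 3, 53], "roll": 0},
  {"gripper": 50, "delta_pos": [84, 3, 58], "roll": 0},
  {"gripper": 50, "delta_pos": [88, 3, 61], "roll": 0},
  {"gripper": 50, "delta_pos": [88, 3, 61], "roll": 0},
])

```text
time_s: 12.08
tool_pos: [0.5575, 0.1988, 0.1565]
ee_rot: [-0.0, 0.666, 0.746, -0.0]
force: [-0.2, -0.2, -2.7]
gripper_width: 0.702
finger_force: 65.0
```

Run:
```python
from fit import *
tool([.557,.204,.157],96.5)
for k in range(2):
  F={n:arm.grab_frame(n) for n in("scene","top","wrist")}; s=arm.sense(); M=rot(s["ee_rot"]); D=M@[.026,0,-.023]+s["tool_pos"]
  for n,p in F.items():
    for l in("display","gas_meter","lens","camera_head"): print(n,l,[(np.round(q["at"],1).tolist(),round(q["conf"],2)) for q in arm.pinpoint(p,l)[:3]])
    print("exp disp",proj(p,D).round(1),"vp",proj(p,[.554,.230,.180]).round(1))
S,T,W=F["scene"],F["top"],F["wrist"]
h=cv2.cvtColor(W["color"],cv2.COLOR_BGR2HSV); m=cv2.inRange(h,(15,120,60),(35,255,255))[:,180:380]; r=np.flatnonzero(m[:,80:120].sum(1)>255*5); print("bottom row",r.min(),"top-back",r.max())
sc=cv2.resize(S["color"][160:300,170:310],(400,400),interpolation=2); w=cv2.resize(W["color"],(400,300)); cv2.imwrite("pics/c7.png",np.hstack([sc,np.vstack([w,np.zeros((100,400,3),np.uint8)])]))
```

```text
tcp [0.5575 0.1988 0.1565] az 96.5 zdir [-0.001 -0.    -1.   ] F [-0.2 -0.2 -2.7] q [0.24 0.53 1.52 0.   1.1  0.13] t 12.08 ff 65.0 w 0.702
delta mm [ 5.2  0.1 -0.5] roll -0.0
scene display [([296.7, 161.3], 0.98), ([262.0, 226.5], 0.87)]
scene gas_meter [([268.9, 232.8], 0.83), ([300.0, 177.8], 0.7)]
scene lens [([211.2, 247.0], 0.62), ([347.7, 267.5], 0.58), ([246.2, 250.0], 0.35)]
scene camera_head [([200.1, 259.2], 0.8)]
exp disp [259.8 227.1] vp [258.2 228.9]
top display [([247.7, 219.3], 0.7), ([369.0, 161.3], 0.56), ([168.3, 213.7], 0.37)]
top gas_meter [([367.2, 177.6], 0.74), ([255.8, 224.4], 0.59)]
top lens []
top camera_head [([166.2, 211.6], 0.72)]
exp disp [246.9 216.5] vp [244.3 216.8]
wrist display [([277.9, 254.7], 0.93)]
wrist gas_meter [([278.0, 252.2], 0.73)]
wrist lens []
wrist camera_head [([355.4, 175.2], 0.48)]
exp disp [279.4 247.4] vp [278.2 232.4]
scene display [([260.7, 227.8], 0.65), ([298.0, 164.8], 0.63)]
scene gas_meter [([302.7, 174.8], 0.85), ([267.5, 232.2], 0.74)]
scene lens [([214.3, 247.5], 0.66)]
scene camera_head [([198.4, 258.4], 0.73)]
exp disp [259.8 227.3] vp [258.2 228.9]
top display [([369.7, 160.1], 0.96), ([250.4, 218.5], 0.68), ([309.5, 288.3], 0.25)]
top gas_meter [([368.4, 176.0], 0.57), ([253.4, 223.1], 0.56), ([403.3, 304.7], 0.53)]
top lens [([188.4, 213.4], 0.97)]
top camera_head [([166.9, 211.2], 0.82)]
exp disp [246.8 216.6] vp [244.3 216.8]
wrist display [([279.8, 254.6], 0.72)]
wrist gas_meter [([280.3, 252.3], 0.82)]
wrist lens []
wrist camera_head []
exp disp [279.2 246.7] vp [278.5 232.7]
bottom row 156 top-back 345
```

View pics/c7.png

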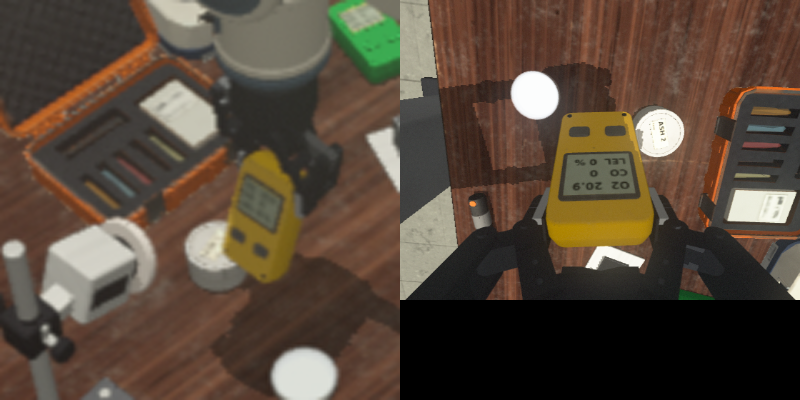

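The meter is held facing the lens, with the display at scene (261,227), against the wanted point at (258,229). One triangulated check gives the last correction.

Run:
```python
from fit import *
S,T=arm.grab_frame("scene"),arm.grab_frame("top")
D,e=tri([ray(S,(261.3,227.1)),ray(T,(249,218.9))]); L,e2=tri([ray(S,(215.5,248.3)),ray(T,(187.4,213.5))]); H,e3=tri([ray(S,(198.8,258.3)),ray(T,(168,212))])
print(D,e,L,e2,H,e3); s=arm.sense(); M=rot(s["ee_rot"]); D2=M@[.026,0,-.023]+s["tool_pos"]; print(D2)
a=np.radians(-83.5); ax=np.array([np.cos(a)*np.cos(.349),np.sin(a)*np.cos(.349),-np.sin(.349)]); 
for l in(L,[.539,.371,.232]):
  vp=l+.15*ax; print("vp",vp,"tool delta",M.T@(vp-D)*1000,M.T@(vp-D2)*1000)
```

```text
[0.55158705 0.21873211 0.17927483] [np.float64(0.0023149414206023026), np.float64(0.002314941420602409)] [0.53939836 0.36866778 0.23381023] [np.float64(0.0007988019453588113), np.float64(0.0007988019453589307)] [0.53773698 0.41646882 0.23949446] [np.float64(0.0010268375961014807), np.float64(0.0010268375961015362)]
[0.55502028 0.22371372 0.18029461]
vp [0.55535517 0.2286166  0.1825165 ] tool delta [ 9.40008177  4.85178219 -3.24178233] [ 4.83444829  0.88208019 -2.22198997]
vp [0.55495682 0.23094882 0.18070626] tool delta [11.76229582  4.71713793 -1.4316172 ] [ 7.19666235  0.74743593 -0.41182484]
```

>>> drive_tool([
  {"gripper": 50, "delta_pos": [2, 1, -1], "roll": 0},
  {"gripper": 50, "delta_pos": [4, 1, -1], "roll": 0},
  {"gripper": 50, "delta_pos": [6, 2, -2], "roll": 0},
  {"gripper": 50, "delta_pos": [7, 2, -2], "roll": 0},
  {"gripper": 50, "delta_pos": [7, 2, -2], "roll": 0},
  {"gripper": 50, "delta_pos": [7, 2, -2], "roll": 0},
  {"gripper": 50, "delta_pos": [7, 2, -2], "roll": 0},
  {"gripper": 50, "delta_pos": [7, 2, -2], "roll": 0},
  {"gripper": 50, "delta_pos": [7, 2, -2], "roll": 0},
  {"gripper": 50, "delta_pos": [7, 2, -2], "roll": 0},
])

```text
time_s: 14.52
tool_pos: [0.5591, 0.205, 0.1593]
ee_rot: [-0.0, 0.666, 0.746, -0.0]
force: [0.6, -0.8, -1.7]
gripper_width: 0.699
finger_force: 65.0
```

```bash
python3 -c "
from h import *
tool([.557,.206,.159],96.5); print(arm.sign_off())"
```

```text
tcp [0.5591 0.205  0.1593] az 96.4 zdir [-0.  0. -1.] F [ 0.6 -0.8 -1.7] q [0.25 0.53 1.5  0.   1.11 0.14] t 14.52 ff 65.0 w 0.699
delta mm [ 1.2 -2.   0.3] roll -0.1
the job is handed in; nothing more can be done
None
```

I handed the job in at 14.5 s: the gripper is holding the yellow gas meter still in front of the camera lens, leaning back about 18° by estimate with its display within about 10 mm of the wanted point; sign-off returned no verdict.

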